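# Fit the centrifuge rotor onto its keyed spindle

### The arm

A 6-joint arm with a two-finger parallel gripper is mounted at the origin on a cart in front of the work surface, level with it; the furniture and walls round the work are solid. World frame = base frame: x ahead of the robot, y to its left, z up, the work surface at z = 0. Lengths are in m, angles in rad, forces in N, time in s.
With the tool pointing down it reaches from about 0.275 to 0.875 m from the base axis. Payload 12.5 kg.
Tool frame: the origin (TCP) lies midway between the tips of the shut fingers; the grasp point (between the pads) lies 19 mm behind it; z points along the fingers, y is the direction in which the jaws open and shut (so a half turn about z gives the same grasp; the last joint's range is limited). The gripper opens to 85 mm and grips with 20 to 120 N. Pads are 22 mm wide; open, the fingers measure 114 mm over their backs; the gripper's body (76 mm by 85 mm) begins 54 mm behind the grasp point. The pads swing forward as they close: fully open they stand 13 mm farther back than shut.
Start: joints at [1.042, 0.351, 1.652, -0, 1.139, -0.085], TCP at [0.236, 0.497, 0.231] pointing down, gripper open.
Joint ranges: [-2.75, 2.75], [-0.79, 2.1], [0.01, 2.65], [-1.57, 4.71], [0.07, 3.14], [-2.87, 2.87]. Speed limits (rad/s): [2.22, 2.22, 2.79, 3.14, 3.14, 3.14].

### API

Orientations are given as a rotation vector (axis times angle).
In Python, from bench import robot, vision, job, nets, readout gives the robot as it stands. Calls block until the motion is done:
- robot.reach(position, orientation): joint-space move of the TCP to a pose.
- robot.move_l(position, vel=0.15, frame=None): straight line of the TCP; frame=None keeps the orientation; vel is the mean speed in m/s.
- robot.movej(angles): joint-space move.
- robot.move_gripper(opening, effort=None): finger opening in m; effort is the grip in N (None keeps the last); returns when the fingers have stopped.
- robot.hold(seconds).
- robot.inverse_kinematics(position, orientation): joint angles nearest the present ones, or None.
- vision.camera(name): name is "scene" or "top"; returns a dict with "frame" (420x560x3 uint8, red, green, blue), "fx", "fy", "cx", "cy" (pixels), "R" (3x3) and "t" (3): a world point X has camera coordinates R X + t. Camera axes: x right, y down, z forward; pixel columns grow to the right and rows downward; lengths in m; the calibration is good to about 2 mm. A picture is of the moment at which its call begins. There is no depth.
A pose or a line that the arm cannot do raises robot.PlanningError and nothing moves.
- job.sign_off(): hands the job in, once; it reports no verdict.
Trained networks look in a picture, given as the dict that the camera call returned (one of the last four; its "shot" number tells which), for a name from the list of things; names that differ only in an ending like _2 or _b are one class to them, and where a whole thing is asked for, a point or a joint stands for the part that bears it (a point fixed in the world has none). Each returns a list of dicts, best first, with "p" (0 to 1); they miss things now and then, are a little off and sometimes report something else, mostly with a low value. They report only what shows in the picture. A call takes as long as a camera call. They do not tell look-alikes from the thing itself.
- nets.masks_of(picture, target): "mask" (420x560 bool, what is visible of it) and "pixel" ([column, row] in pixels, amid what is visible of it).
- nets.landmark_of(picture, target): "pixel" ([column, row] in pixels: a listed point, or the origin of a listed thing).
Readings, each from a call of its own:
- readout.get_clock(): time.
- readout.get_qpos(): joint angles.
- readout.get_dq(): joint speeds.
- readout.get_joint_efforts(): joint torques, N m.
- readout.get_tcp_pos(): TCP position.
- readout.get_tool_rot(): TCP orientation.
- readout.get_force(): force on the tool from outside, world axes, zero at the start.
- readout.get_torque(): the same for the moment, N m.
- readout.get_grip_width(): finger opening in m.
Only numpy, scipy, OpenCV 4.12 (cv2) and the standard library are available. Lean on these libraries where they do the work, as an engineer would, in place of code of your own. Each camera call takes 0.05 s, during which the arm holds its last target. There are 200 camera calls.

### The job

Fit the blue rotor onto the spindle of the small white centrifuge drive: put its bore over the spindle, turn it under light pressure until its keyway drops over the spindle's key, ease it down fully home, flush on the seat, and let go. Be gentle with the spindle bearing: never push, twist or drop the rotor hard on it, and leave the beaker, the red stopper and the brass weight where they stand.

Things in the scene. Friction and masses are not known exactly. Their poses are not given: they have to be found in the camera images.
- drive: White centrifuge drive unit, 170 (x) x 160 (y) x 56 mm high, fixed to the worktop; its place and yaw vary. Origin: centre of its underside; z up; its front (grey control panel) faces its own -x. An upright steel spindle stands in the middle of its top.
- seat (a point): On the spindle's axis, top of the round seat (40 mm across) on which the rotor's hub must finally rest, 76 mm above the worktop; axes as drive. The spindle is braked and does not turn; its rubber mount lets it sink about 1 mm for each 2 N of downward load, up to 9 mm, then it is rigid.
- key_level (a point): On the spindle's axis, 20 mm above the seat, at the height of the top of the brass key; axes as drive (NOT the key's). The key is 4 mm wide, sticks out to 15 mm from the axis and runs from the seat up to here. It points to the drive's front (-x) give or take up to 0.75 rad to either side: this angle differs each time and is not measured.
- spindle_tip (a point): Top of the spindle, on its axis, 46 mm above the seat; axes as drive. The spindle is 12 mm in diameter, its top 8 mm tapering to 5 mm. The plain length above the key guides the rotor's bore.
- grip (a point): Blue rotor, loose, about 250 g, upright on the worktop: disc 90 mm in diameter, its top 28 mm above the underside, and on it a square aluminium grip, 28 x 28 mm, from 28 to 72 mm above the underside, hollow so that the spindle passes up into it. This point is on the axis, 51 mm above the underside. z up; x and y are normal to the grip's flat sides.
- bore (a point): Mouth of the rotor's bore (13.6 mm wide, right through) under its hub (42 mm across, 28 mm high), 51 mm below grip, same axes. Fully home this point lies at seat (within 3 mm). The keyway, 6 mm wide, out to over 20 mm from the axis, all along the hub, is on the rotor's own -x side, under the red marks; it passes the key within about 0.07 rad.
- beaker_small_mid (a point): Small glass beaker, 52 mm in diameter, 58 mm tall, loose bystander; the point is half-way up.
- stopper_2_mid (a point): Red rubber stopper, 28 mm in diameter, 24 mm tall, loose bystander; the point is half-way up.
- weight_1_mid (a point): Brass weight, 23 mm in diameter, 36 mm tall, loose bystander; the point is half-way up.
There are look-alikes about, which are no part of the job. What is shaped like the part that bears grip but purple is not meant.

How it is judged:
By the outcome, as a careful person would: the job done as asked, in the order asked, and still so for the second after the job is handed in, with the robot touching nothing.
It also fails if it takes over 64 s, if anything falls off the work surface, if the arm or the gripper's body presses on something with over 40 N, if the wrist force passes 120 N, or if a joint passes its speed limit or range.

## Working session

There is one attempt and no reset: what is moved stays moved. The work goes in short steps, each a Python script; the robot and the scene stay as the last script left them, time stands still between calls to the robot, and variables do not carry over. Pictures are saved under pics/ and viewed, about 8 in all and at most 12, crops included, and the job is handed in when it is done.

```bash
ls; mkdir -p pics; python3 - <<'E'
from bench import robot, vision, job, nets, readout
import cv2,numpy as np
for n in("scene","top"):
    p=vision.camera(n); cv2.imwrite(f"pics/{n}0.png",p["frame"][:,:,::-1])
    print(n,p["fx"],p["cx"],p["cy"],np.round(p["R"],3).tolist(),np.round(p["t"],3), (-p["R"].T@p["t"]).round(3))
    for t in("grip","bore","seat","spindle_tip","key_level","drive","beaker_small_mid","stopper_2_mid","weight_1_mid"):
        print(t,[(np.round(d["pixel"],1).tolist(),round(d["p"],2)) for d in nets.landmark_of(p,t)])
print(readout.get_clock(),readout.get_tool_rot())
E
```

```text
pics
scene 512.2423385407172 276.5715431720866 208.32256353862027 [[0.664, -0.747, -0.001], [-0.507, -0.45, -0.735], [0.549, 0.489, -0.678]] [-0.42   0.342  1.13 ] [-0.168 -0.713  1.017]
grip [([371.2, 249.5], 0.96), ([318.8, 293.0], 0.67), ([310.9, 240.2], 0.66)]
bore [([311.6, 257.5], 0.86), ([318.0, 300.5], 0.67), ([375.8, 262.8], 0.58)]
seat [([214.2, 193.9], 0.63)]
spindle_tip [([216.9, 179.4], 0.81)]
key_level [([215.5, 185.7], 0.91)]
drive [([221.2, 212.0], 0.61)]
beaker_small_mid [([167.7, 187.3], 0.73)]
stopper_2_mid [([375.5, 317.6], 0.56)]
weight_1_mid [([350.5, 230.6], 0.45)]
top 423.70541492930573 276.9758153251629 207.61276711322594 [[0.024, -1.0, -0.013], [-0.992, -0.023, -0.127], [0.126, 0.016, -0.992]] [-0.04   0.582  1.15 ] [ 0.433 -0.045  1.213]
grip [([369.0, 250.4], 0.91), ([329.5, 207.9], 0.84), ([377.0, 180.9], 0.68)]
bore [([329.1, 212.8], 0.97), ([375.3, 183.2], 0.79), ([364.7, 255.0], 0.66), ([218.5, 222.8], 0.3)]
seat [([219.0, 223.3], 0.62)]
spindle_tip [([215.7, 219.5], 0.67)]
key_level [([218.1, 221.1], 0.63)]
drive [([224.8, 225.3], 0.7)]
beaker_small_mid [([153.0, 241.6], 0.72)]
stopper_2_mid [([413.2, 232.1], 0.41)]
weight_1_mid [([334.9, 167.6], 0.63), ([217.5, 216.0], 0.35)]
1.0 [ 6.91445122e-01  3.06455599e+00 -2.14130698e-05]
```

View pics/top0.png

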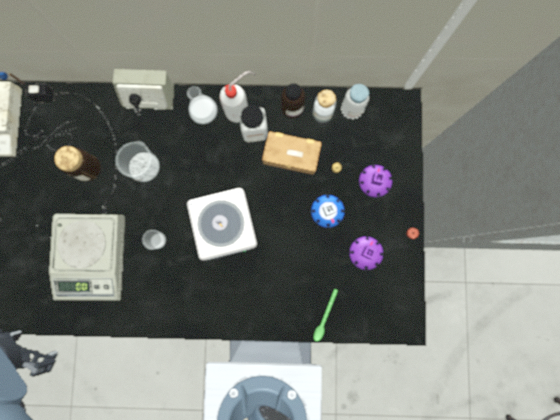

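View pics/scene0.png

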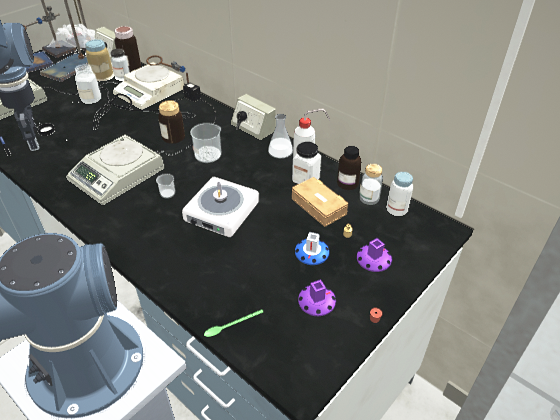

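Top view: the blue rotor is at about (329,209), purple look-alikes at (377,181) and (367,252), the drive at (221,223). Scene view: the blue rotor is at (312,248), the drive at (221,205).

```bash
cat > h.py <<'E'
from bench import robot, vision, job, nets, readout
import cv2,numpy as np
from scipy.spatial.transform import Rotation as Rot
def P(p):
    K=np.array([[p["fx"],0,p["cx"]],[0,p["fy"],p["cy"]],[0,0,1]]); return K@np.c_[p["R"],p["t"]]
def tri(pa,a,pb,b):
    X=cv2.triangulatePoints(P(pa),P(pb),np.array(a,float).reshape(2,1),np.array(b,float).reshape(2,1))[:,0]; return X[:3]/X[3]
def onz(p,uv,z):
    M=P(p); H=np.c_[M[:,0],M[:,1],M[:,2]*z+M[:,3]]; v=np.linalg.solve(H,[*uv,1]); return v[:2]/v[2]
def proj(p,X):
    v=P(p)@np.r_[X,1]; return v[:2]/v[2]
def crop(p,c,r,k=10):
    x,y=map(int,c); return cv2.resize(p["frame"][y-r:y+r,x-r:x+r,::-1],None,fx=k,fy=k,interpolation=cv2.INTER_CUBIC)
E
python3 - <<'E'
from h import *
s=vision.camera("scene");t=vision.camera("top")
for n,a,b in (("grip",(310.9,240.2),(329.5,207.9)),("bore",(311.6,257.5),(329.1,212.8)),("seat",(214.2,193.9),(219,223.3)),("tip",(216.9,179.4),(215.7,219.5)),("key",(215.5,185.7),(218.1,221.1)),("drive",(221.2,212),(224.8,225.3)),("beaker",(167.7,187.3),(153,241.6)),("stop",(375.5,317.6),(413.2,232.1)),("wt",(348,231),(334.9,167.6))):
    print(n,tri(s,a,t,b).round(4))
print("seat z known",onz(s,(214.2,193.9),.076),onz(t,(219,223.3),.076), onz(s,(216.9,179.4),.122),onz(t,(215.7,219.5),.122))
print("grip",onz(s,(310.9,240.2),.051),onz(t,(329.5,207.9),.051))
# blue disc centroid
A=np.hstack([crop(t,(328,210),20,14)[:,:],]);B=crop(s,(312,246),20,14)
C=cv2.resize(np.hstack([A,B]),(800,400));
D=np.hstack([crop(t,(222,224),40,5),crop(s,(221,206),40,5)])[100:300]
cv2.imwrite("pics/c1.png",np.vstack([C,D]))
for n,p,c in(("t",t,(329,210)),("s",s,(312,248))):
    m=nets.masks_of(p,"grip")
    for d in m:
        f=p["frame"][d["mask"]].mean(0); print(n,d["pixel"],d["p"],f.round(),d["mask"].sum())
E
```

```text
grip [ 0.58   -0.1687  0.0566]
bore [ 0.5753 -0.1759 -0.0015]
seat [0.5261 0.1327 0.0765]
tip [0.5355 0.1312 0.1237]
key [0.5305 0.13   0.1051]
drive [0.5309 0.1222 0.01  ]
beaker [0.4863 0.3147 0.0234]
stop [ 0.5232 -0.4126  0.0058]
wt [ 0.7094 -0.1933  0.0082]
seat z known [0.52315898 0.13622184] [0.53122471 0.128384  ] [0.53600496 0.13351243] [0.53691257 0.13036212]
grip [ 0.58246475 -0.16418799] [ 0.58317608 -0.17163009]
t [375.3, 181.8] 0.86 [160. 100. 194.] 799
t [364.8, 247.5] 0.68 [170. 106. 206.] 734
t [327.1, 210.0] 0.61 [125. 165. 219.] 807
s [310.4, 250.9] 0.96 [130. 161. 212.] 783
s [320.0, 300.6] 0.62 [155.  92. 193.] 972
s [218.9, 206.2] 0.59 [199. 201. 203.] 2977
s [374.9, 257.1] 0.56 [151.  90. 188.] 837
```

View pics/c1.png

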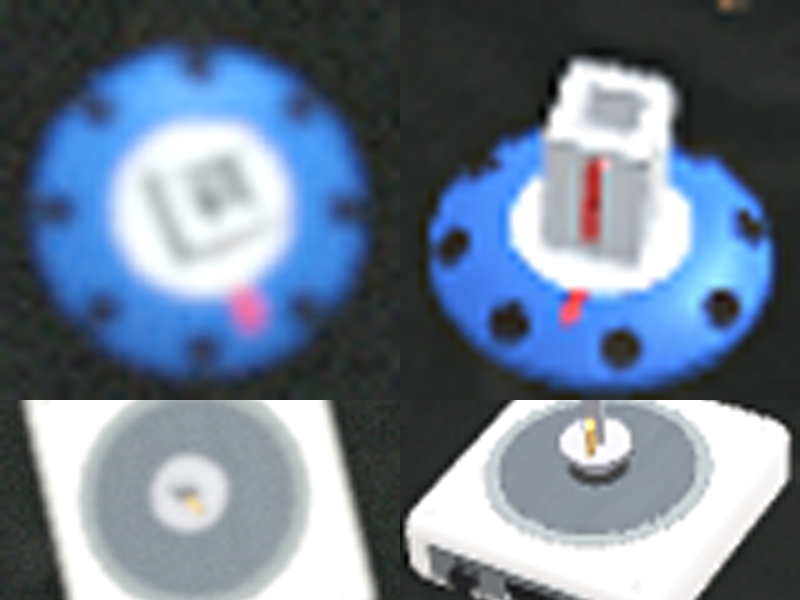

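Crops: the rotor's red mark is on its robot-facing side, and the grip's marked face agrees. The brass key is visible next to the spindle, at about (221,225) in the top view. Next step is colour-segmenting these for sub-pixel positions.

```bash
python3 - <<'E'
from h import *
s=vision.camera("scene");t=vision.camera("top")
def seg(p,c,r,f):
    x,y=c; F=p["frame"][y-r:y+r,x-r:x+r].astype(int); m=f(F[...,0],F[...,1],F[...,2]); return m,np.array([x-r,y-r])
def cen(m,o,w=None):
    ys,xs=np.nonzero(m); return np.array([xs.mean(),ys.mean()])+o,len(xs)
out={}
for n,p,cr,cd in(("t",t,(329,210),(221,223)),("s",s,(312,248),(218,197))):
    m,o=seg(p,cr,22,lambda R,G,B:(B-R>60)); 
    c=max(cv2.findContours(m.astype('uint8'),cv2.RETR_EXTERNAL,cv2.CHAIN_APPROX_NONE)[0],key=len)
    h=cv2.convexHull(c); e=cv2.fitEllipse(h); print(n,"disc ellipse",np.array(e[0])+o,e[1])
    disc=np.array(e[0])+o
    m,o=seg(p,cr,22,lambda R,G,B:(R-G>70)&(R-B>25)); k,l,st,ce=cv2.connectedComponentsWithStats(m.astype('uint8'))
    print(" red",[(ce[i]+o,st[i,4]) for i in range(1,k)])
    m,o=seg(p,cd,12,lambda R,G,B:(R-B>25)); print(" key",cen(m,o))
    m,o=seg(p,cd,20,lambda R,G,B:(np.minimum(R,B)>195)); k,l,st,ce=cv2.connectedComponentsWithStats(m.astype('uint8'))
    print(" seat",[(ce[i]+o,st[i]) for i in range(1,k) if st[i,4]>40])
    print(" disc xy z .01", onz(p,disc,.01),onz(p,disc,.005))
    m=nets.masks_of(p,"drive")[0]["mask"]; q=cv2.approxPolyDP(cv2.convexHull(np.argwhere(m)[:,::-1].astype(np.float32)),6,True)[:,0]; print(" drive hull",q.tolist())
    if n=="t": print(" minrect",cv2.minAreaRect(np.argwhere(m)[:,::-1].astype(np.float32)))
x,y=221,223
cv2.imwrite("pics/c2.png",np.hstack([crop(t,(221,223),14,28)[:392,:392],crop(s,(217,195),14,28)[:392,:392]]))
E
```

```text
t disc ellipse [327.37265587 210.54742813] (33.29342269897461, 34.1580810546875)
 red [(array([332.4, 220.2]), np.int32(5))]
 key (array([220.5, 224.5]), 10)
 seat [(array([204.03921569, 205.74509804]), array([ 0,  0, 11, 10, 51], dtype=int32)), (array([237.        , 205.65306122]), array([29,  0, 11, 10, 49], dtype=int32)), (array([219.40540541, 222.01351351]), array([ 12,  12,  14,  15, 148], dtype=int32))]
 disc xy z .01 [ 0.58072477 -0.17010385] [ 0.58134032 -0.17062444]
 drive hull [[255.0, 246.0], [202.0, 259.0], [187.0, 203.0], [240.0, 188.0]]
 minrect ((221.11767578125, 224.97059631347656), (64.51447296142578, 58.45108413696289), 75.96376037597656)
s disc ellipse [311.5545578  251.34910583] (26.26701545715332, 34.497650146484375)
 red [(array([310.66666667, 246.16666667]), np.int32(12)), (array([309., 256.]), np.int32(5))]
 key (array([218.68421053, 192.84210526]), 19)
 seat [(array([215.31619048, 198.07809524]), array([  0,   0,  40,  40, 525], dtype=int32)), (array([219.75949367, 194.21518987]), array([15, 13, 14,  9, 79], dtype=int32))]
 disc xy z .01 [ 0.58351263 -0.16791179] [ 0.58724399 -0.1652056 ]
 drive hull [[258.0, 195.0], [231.0, 236.0], [182.0, 214.0], [211.0, 178.0]]
```

View pics/c2.png

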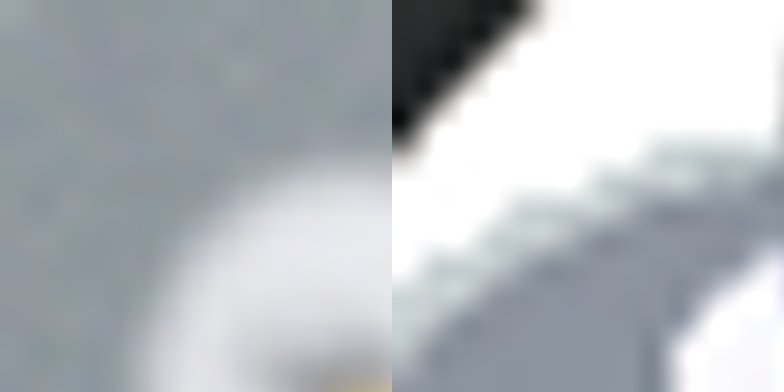

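My slicing cut this crop off-centre, so it shows only the seat's edge. The segmentation numbers are enough to go on with.

```bash
cat >> h.py <<'E'
def ori(psi): return (Rot.from_euler('z',psi)*Rot.from_euler('x',np.pi)).as_rotvec()
def psi_now():
    x=Rot.from_rotvec(readout.get_tool_rot()).as_matrix()[:,0]; return np.arctan2(x[1],x[0])
E
python3 - <<'E'
from h import *
s=vision.camera("scene");t=vision.camera("top")
a=lambda v:round(float(np.arctan2(v[1],v[0])),3)
S=tri(s,(219.5,194),t,(219.5,222)); print("seat",S,onz(s,(219.5,194),.076),onz(t,(219.5,222),.076))
k=tri(s,(218.7,192.8),t,(220.5,224.5)); print("key",k)
for z in(.086,.092,.096): 
    print(z,"key ang top",a(onz(t,(220.5,224.5),z)-onz(t,(219.5,222),.076)),"scene",a(onz(s,(218.7,192.8),z)-onz(s,(219.5,194),.076)))
R=tri(s,(309,256),t,(332.4,220.2)); print("red disc",R)
for z in(.015,.02,.025):
  print("red ang top",a(onz(t,(332.4,220.2),z)-onz(t,(327.37,210.55),.008)),"scene",a(onz(s,(309,256),z)-onz(s,(311.55,251.35),.008)))
q=np.array([[255,246],[202,259],[187,203],[240,188]],float)+0; 
w=np.array([onz(t,x,.05) for x in q]); print("drive edges",[a(w[i]-w[(i+1)%4]) for i in range(4)],w.mean(0),[np.linalg.norm(w[i]-w[(i+1)%4]).round(3) for i in range(4)])
print(psi_now())
for psi in (-2.68+np.pi/2,-2.68+np.pi,-2.68+1.5*np.pi,-2.68):
    for xy in((.582,-.169),(.528,.132)):
        print(psi,xy,robot.inverse_kinematics([*xy,.15],ori(psi)))
E
```

```text
seat [0.5350662  0.12765527 0.07282139] [0.53270309 0.124822  ] [0.53477496 0.12717961]
key [0.52777053 0.12246789 0.08496358]
0.086 key ang top -2.607 scene -2.559
0.092 key ang top -2.554 scene -2.406
0.096 key ang top -2.524 scene -2.37
red disc [ 0.55202724 -0.18300184  0.02873715]
red ang top -2.686 scene -2.757
red ang top -2.709 scene -2.718
red ang top -2.733 scene -2.689
drive edges [-1.307, -2.832, 1.873, 0.285] [0.53238879 0.12684978] [np.float64(0.149), np.float64(0.161), np.float64(0.153), np.float64(0.167)]
2.697813251261007
-1.1092036732051036 (0.582, -0.169) [-0.35940911  0.54072258  1.57454502  0.          1.02632505  2.32059089]
-1.1092036732051036 (0.528, 0.132) [0.15943569 0.43938147 1.74336187 0.         0.95884931 2.83943569]
0.46159265358979296 (0.582, -0.169) [-3.59409108e-01  5.40722578e-01  1.57454502e+00 -8.88178420e-16
  1.02632505e+00  7.49794565e-01]
0.46159265358979296 (0.528, 0.132) [ 1.59435687e-01  4.39381467e-01  1.74336187e+00 -8.88178420e-16
  9.58849312e-01  1.26863936e+00]
2.0323889803846895 (0.582, -0.169) [-0.35940911  0.54072258  1.57454502  0.          1.02632505 -0.82100176]
2.0323889803846895 (0.528, 0.132) [ 0.15943569  0.43938147  1.74336187  0.          0.95884931 -0.30215697]
-2.68 (0.582, -0.169) [-3.59409108e-01  5.40722578e-01  1.57454502e+00 -4.44089210e-16
  1.02632505e+00 -2.39179809e+00]
-2.68 (0.528, 0.132) [ 0.15943569  0.43938147  1.74336187  0.          0.95884931 -1.87295329]
```

```bash
python3 - <<'E'
from h import *
xy=[.582,-.169]
robot.reach([*xy,.12],ori(.43)); robot.move_l([*xy,.034],vel=.12)
robot.move_gripper(.0,effort=20); print("w1",readout.get_grip_width(),readout.get_force())
robot.move_gripper(.06); robot.move_l([*xy,.09],vel=.15)
robot.reach([*xy,.09],ori(2.0)); robot.move_l([*xy,.034],vel=.12)
robot.move_gripper(.0,effort=20); print("w2",readout.get_grip_width(),readout.get_force())
robot.move_gripper(.0,effort=40)
f0=readout.get_force()
robot.move_l([*xy,.06],vel=.1); robot.hold(.3);print(f0,readout.get_force(),readout.get_grip_width(),readout.get_torque())
robot.move_l([*xy,.20],vel=.2)
robot.reach([.46,.128,.20],ori(2.0)) 
robot.hold(.3)
s=vision.camera("scene");t=vision.camera("top")
print(readout.get_clock(),readout.get_tcp_pos(),psi_now())
cv2.imwrite("pics/h.png",np.hstack([crop(t,(230,230),50,8)[::2,::2],crop(s,(200,180),50,8)[::2,::2]]))
for n,p in(("t",t),("s",s)):
  for q in("bore","grip","spindle_tip"): print(n,q,[(d["pixel"],round(d["p"],2)) for d in nets.landmark_of(p,q)])
E
```

```text
w1 0.027543566571169905 [-0.46549461  0.12626833  1.57748145]
w2 0.027444277617175147 [-0.80170522  0.76363185  6.11813572]
[-0.91193233 -0.13862627  6.5847193 ] [-0.79296945  0.28530487 -1.13189534] 0.027440025517016044 [ 0.04469651 -0.01354994  0.00256743]
12.3333 [0.46013197 0.12776745 0.19994126] 1.9995960487049669
t bore [([375.4, 181.8], 0.9), ([363.6, 249.0], 0.85), ([213.8, 251.2], 0.55)]
t grip [([379.9, 178.2], 0.78), ([369.4, 250.1], 0.72)]
t spindle_tip [([215.0, 218.5], 0.95)]
s bore [([372.9, 262.7], 0.82), ([317.4, 302.5], 0.78), ([195.5, 182.6], 0.6)]
s grip [([321.4, 291.3], 0.96), ([193.6, 166.2], 0.81), ([374.1, 250.2], 0.81), ([216.4, 188.1], 0.28)]
s spindle_tip [([216.6, 181.3], 0.79)]
```

View pics/h.png

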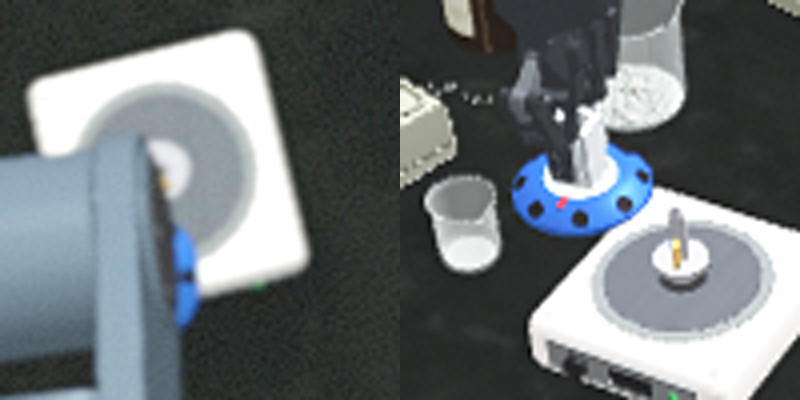

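The rotor is held square in the jaws, hanging left of the spindle at scene px (195,178). The spindle tip is at about (219,182) and the seat at (220,194). Next I use the held rotor, whose pose the arm knows, to calibrate the scene camera's bias.

```bash
python3 - <<'E'
from h import *
s=vision.camera("scene")
tcp=readout.get_tcp_pos()
x0,y0,x1,y1=165,155,228,195
k=8
F=cv2.resize(s["frame"][y0:y1,x0:x1].astype(np.float32),None,fx=k,fy=k,interpolation=cv2.INTER_LINEAR)
m=((F[...,2]-F[...,0])>60).astype('uint8'); 
kk,l,st,ce=cv2.connectedComponentsWithStats(m); i=1+st[1:,4].argmax(); ys,xs=np.nonzero(l==i)
cv=lambda v,o:(v+.5)/k-.5+o
L,Rr,B=cv(xs.min(),x0),cv(xs.max(),x0),cv(ys.max(),y0)
print("meas L R B",L,Rr,B)
th=np.linspace(0,2*np.pi,200)
for e in(0,.004,.008):
    q=np.array([proj(s,[tcp[0]+.045*np.cos(a),tcp[1]+.045*np.sin(a),tcp[2]-.034+e]) for a in th]); print(e,q[:,0].min(),q[:,0].max(),q[:,1].max())
# spindle profile: columns of spindle pixels per row
f=s["frame"][176:200,208:232].astype(int); print(f.sum(2)//3)
print("tip",onz(s,(218.8,182.1),.122),"seat",onz(s,(219.7,194.1),.076), readout.get_clock())
E
```

```text
meas L R B 177.1875 212.6875 188.5625
0 178.2710214665227 213.0944568340692 192.4317675830931
0.004 178.06855465911792 212.96389489032043 191.23709821293465
0.008 177.86525827687427 212.83280088558473 190.0374253329541
[[193 187 180 178 163 105 107  65  34  33  37  39  39  43  41  43  43  42
   45  44  45  46  45  45]
 [198 187 181 174 148 227 245 234 158 158  71  31  32  36  39  41  44  44
   47  45  44  44  44  44]
 [197 190 181 170 188 254 255 255 255 255 240 159 159  73  34  36  38  40
   42  43  44  42  44  44]
 [197 189 180 143 254 254 255 255 255 255 255 255 255 240 208 163  71  33
   34  37  40  41  43  42]
 [192 189 161 155 255 255 255 255 255 255 255 255 255 255 255 255 240 210
  163  73  31  33  36  38]
 [187 176 163 255 255 255 255 255 255 255 249 253 255 255 255 255 255 255
  255 241 211 164  72  31]
 [162 160 255 255 255 255 255 255 255 222 149 186 255 255 255 255 255 255
  255 255 255 255 241 212]
 [145 255 255 255 255 255 255 255 255 184 153 181 227 255 255 255 255 255
  255 255 255 255 255 255]
 [255 255 255 255 255 255 255 255 255 182 153 172 182 255 255 255 255 255
[... 908 characters left out ...]
2
  255 162 153 157 158 155]
 [151 151 151 152 146 245 252 250 250 254 164 165 175 173 250 251 251 253
  255 165 153 157 155 153]
 [151 151 154 151 145 240 253 251 251 253 187 156 233 245 252 251 251 254
  254 171 155 152 153 151]
 [151 153 152 151 148 185 252 253 253 254 193 134 249 253 252 253 254 251
  189 123 154 153 152 153]
 [153 151 150 151 153 144 167 235 252 254 229 221 253 253 253 253 238 166
  145 154 153 151 153 154]
 [151 152 151 152 153 152 146 142 183 240 243 245 243 240 223 150 150 113
  106 151 152 151 152 154]
 [151 150 151 153 152 154 129  84 123 144 150 152 153 153 153 137  87  66
  106 153 151 153 153 156]]
tip [0.53144654 0.12118747] seat [0.5327794  0.12409491] 12.6833
```

```bash
cat >> h.py <<'E'
def F(n=3):
    return np.mean([np.r_[readout.get_force(),readout.get_torque()] for _ in range(n)],0)
E
python3 - <<'E'
from h import *
psi=1.85; xy=np.array([.534,.1265])
robot.reach([.5,.127,.20],ori(psi)); robot.move_l([*xy,.166],vel=.15); robot.hold(.4)
b=F(); np.save("bias.npy",b); print("bias",b.round(2),readout.get_clock())
z=.158
robot.move_l([*xy,z],vel=.08)
n=0
while z>.1235 and n<40:
    n+=1
    robot.hold(.08); f=F(1)-b
    print(round(z,4),xy.round(4),f.round(2))
    if f[2]>6: z+=.002; robot.move_l([*xy,z],vel=.03); print("stop");break
    lat=f[:2]; L=np.linalg.norm(lat)
    if L>1.2: xy=xy+lat/L*min(.0010,.0002*L)
    if L<6: 
        if f[2]>2.0 and z<.134: break
        z-=.0015 
    robot.move_l([*xy,z],vel=.03)
np.save("xy.npy",xy); print(readout.get_tcp_pos(),readout.get_clock(),(F()-b).round(2))
E
```

```text
bias [-0.59 -0.85 -3.39  0.01 -0.03 -0.02] 13.8333
0.158 [0.534  0.1265] [ 0.57  0.14  1.26 -0.08  0.05 -0.03]
0.1565 [0.534  0.1265] [ 0.61  0.21  0.5  -0.02  0.08 -0.  ]
0.155 [0.534  0.1265] [ 0.16  1.13  0.83 -0.01  0.01  0.03]
0.1535 [0.534  0.1265] [ 1.17  0.92  0.17  0.01  0.03 -0.03]
0.152 [0.5342 0.1267] [ 0.28  0.88  0.74 -0.01  0.02  0.08]
0.1505 [0.5342 0.1267] [ 0.89  0.66  1.51 -0.03 -0.   -0.01]
0.149 [0.5342 0.1267] [ 0.85  0.07  0.45 -0.04  0.02 -0.01]
0.1475 [0.5342 0.1267] [ 1.17  0.22  1.86 -0.06 -0.14  0.  ]
0.146 [0.5342 0.1267] [ 0.89 -0.38  1.08 -0.11 -0.24  0.02]
0.1445 [0.5342 0.1267] [ 2.77  0.41  1.38 -0.18 -0.34  0.05]
0.143 [0.5348 0.1268] [ 0.55  0.33  1.24 -0.04 -0.03 -0.03]
0.1415 [0.5348 0.1268] [-0.28  0.95  0.72 -0.06  0.03  0.01]
0.14 [0.5348 0.1268] [-0.04  1.09  0.79 -0.01  0.04  0.02]
0.1385 [0.5348 0.1268] [ 0.67  0.54  0.69  0.02  0.01 -0.03]
0.137 [0.5348 0.1268] [0.8  0.14 1.51 0.01 0.07 0.03]
0.1355 [0.5348 0.1268] [ 0.57  0.58  1.17 -0.06  0.08  0.07]
0.134 [0.5348 0.1268] [-0.18  0.18  0.96  0.05  0.05 -0.01]
0.1325 [0.5348 0.1268] [ 0.67  0.8   1.03 -0.02 -0.01  0.05]
0.131 [0.5348 0.1268] [ 0.74  1.27  0.86 -0.03  0.01  0.03]
0.1295 [0.5349 0.127 ] [ 0.3  -0.24  3.91 -0.2   0.07 -0.01]
[0.53504894 0.12698944 0.12963055] 20.5 [ 0.3  -0.24  3.91 -0.2   0.07 -0.01]
```

The bore is guided on the spindle with about 3 N on top of the key, at the expected height. Now turning under light load.

```bash
cat >> h.py <<'E'
def FF(n=3,dt=.04):
    o=[]
    for _ in range(n): robot.hold(dt); o.append(np.r_[readout.get_force(),readout.get_torque()])
    return np.mean(o,0)-np.load("bias.npy")
E
python3 - <<'E'
from h import *
xy=np.load("xy.npy"); z=.1295; psi=1.85
robot.hold(.2); print(FF().round(2)); c=0
while psi<2.6:
    psi+=.035; robot.reach([*xy,z],ori(psi)); f=FF()
    print(round(psi,3),f.round(2),round(readout.get_clock(),2))
    if np.hypot(*f[:2])>5 or abs(f[5])>.25: print("odd");break
    if f[2]<1.9: break
np.save("psi.npy",psi)
E
```

```text
[ 1.41 -0.09  3.29 -0.21 -0.02  0.01]
1.885 [ 0.47 -0.62  3.02 -0.28  0.1  -0.  ] 21.2
1.92 [-0.16 -0.62  3.63 -0.37  0.18  0.  ] 21.57
1.955 [-0.01 -0.77  2.98 -0.36  0.23  0.  ] 21.95
1.99 [-0.17 -0.71  3.67 -0.38  0.27  0.02] 22.32
2.025 [-0.57 -0.88  3.07 -0.39  0.31  0.01] 22.7
2.06 [-0.65 -1.16  3.17 -0.38  0.26  0.  ] 23.07
2.095 [ 0.21 -0.71  3.48 -0.31  0.25  0.01] 23.45
2.13 [-0.04 -1.03  3.01 -0.31  0.15  0.01] 23.82
2.165 [ 1.36 -0.42  1.29 -0.27 -0.1   0.02] 24.2
```

```bash
python3 - <<'E'
from h import *
xy=np.load("xy.npy"); z=.1295; psi=float(np.load("psi.npy"))
for d in(.03,.025):
    psi+=d; robot.reach([*xy,z],ori(psi)); f=FF(); print(round(psi,3),f.round(2))
    if abs(f[5])>.1: psi-=d/2; break
while z>.1125:
    f=FF(2); print(round(z,4),xy.round(4),round(psi,3),f.round(2))
    if f[2]>5.5: print("stop"); break
    L=np.hypot(*f[:2])
    if L>1.5: xy=xy+f[:2]/L*min(.0006,.00015*L)
    if abs(f[5])>.06: psi+=np.sign(f[5])*.015
    z-=.0015
    robot.move_l([*xy,z],vel=.03,frame=None) if abs(psi-psi_now())<.004 else robot.reach([*xy,z],ori(psi))
np.save("psi.npy",psi);np.save("xy.npy",xy); print(z,readout.get_tcp_pos(),psi_now(),FF().round(2),readout.get_clock())
E
```

```text
2.195 [ 0.69  0.07  0.95 -0.23 -0.02  0.02]
2.22 [ 0.28 -0.63  1.47 -0.25  0.05 -0.01]
0.1295 [0.5349 0.127 ] 2.22 [ 0.45 -1.27  1.02 -0.23  0.05 -0.01]
0.128 [0.5349 0.127 ] 2.22 [ 1.15 -0.24  0.81 -0.18 -0.08  0.01]
0.1265 [0.5349 0.127 ] 2.22 [ 0.94  0.08  0.86 -0.2  -0.04 -0.02]
0.125 [0.5349 0.127 ] 2.22 [ 1.75  1.03  0.08 -0.17 -0.06  0.02]
0.1235 [0.5352 0.1272] 2.22 [ 0.21 -0.94  2.06 -0.41  0.1   0.03]
0.122 [0.5352 0.1272] 2.22 [-0.37 -1.93  1.29 -0.49  0.14  0.02]
0.1205 [0.5351 0.1269] 2.22 [ 0.3   0.08  0.81 -0.11  0.04  0.02]
0.119 [0.5351 0.1269] 2.22 [ 0.36  0.68  1.34 -0.03 -0.01  0.  ]
0.1175 [0.5351 0.1269] 2.22 [ 0.65  1.3   1.6   0.01  0.03 -0.03]
0.116 [0.5351 0.1269] 2.22 [ 1.08  0.75  0.94 -0.03  0.02 -0.01]
0.1145 [0.5351 0.1269] 2.22 [ 0.26  0.2   0.97 -0.05  0.03  0.03]
0.113 [0.5351 0.1269] 2.22 [ 0.51  0.91  0.67  0.02  0.02 -0.01]
0.11149999999999999 [0.53507456 0.12689261 0.11139188] 2.2200011962721815 [ 0.78  0.97  1.16 -0.03  0.03  0.02] 29.075
```

```bash
python3 - <<'E'
from h import *
xy=np.load("xy.npy"); z=.1115
while z>.105:
    f=FF(3); print(round(z,4),f.round(2))
    if f[2]>3.0: break
    z-=.0006; robot.move_l([*xy,z],vel=.015)
robot.hold(.2); print(z,readout.get_tcp_pos(),FF(5).round(2),readout.get_clock())
s=vision.camera("scene"); cv2.imwrite("pics/d.png",crop(s,(217,185),45,8))
E
```

```text
0.1115 [ 0.35  0.68  1.25 -0.03 -0.01  0.03]
0.1109 [0.86 1.12 1.17 0.   0.01 0.04]
0.1103 [ 0.11  0.79  1.8   0.01 -0.02  0.01]
0.1097 [ 0.32  1.18  2.92 -0.    0.03  0.02]
0.1091 [0.55 0.75 4.77 0.02 0.04 0.02]
0.10909999999999999 [0.53518887 0.12687757 0.10912312] [ 0.96  0.91  4.13  0.02 -0.01  0.  ] 31.1083
```

View pics/d.png

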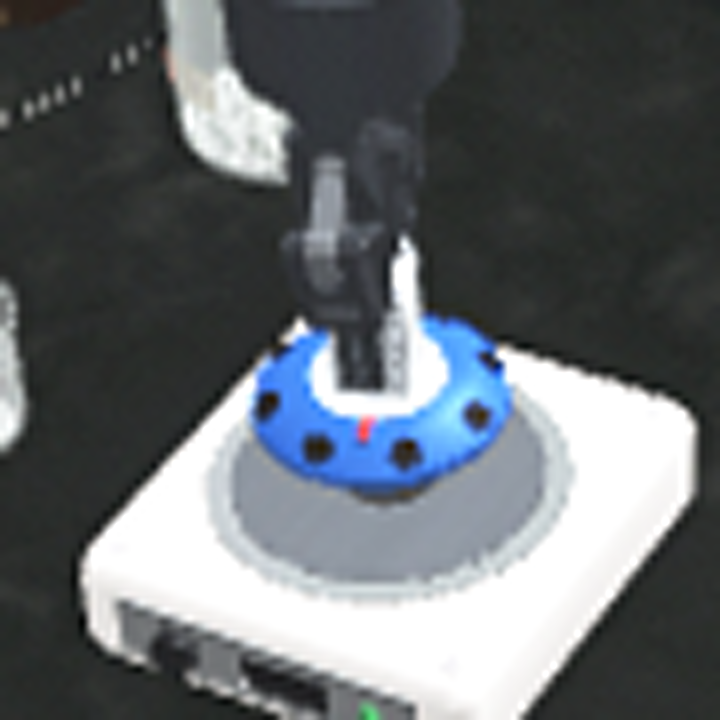

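The picture shows the rotor down on the seat, level, centred on the grey ring, with its red mark at the key side (crop px 365,428). The seat was felt at TCP z of about 0.110, as expected. Releasing.

```bash
python3 - <<'E'
from h import *
xy=np.load("xy.npy")
robot.move_gripper(.040); robot.hold(.2); print(FF().round(2))
robot.move_gripper(.056); robot.move_l([*xy,.18],vel=.1); robot.move_l([*(xy+[-.12,-.0]),.25],vel=.2); robot.reach([.3,-.2,.3],ori(2.0)); robot.hold(.5)
s=vision.camera("scene");t=vision.camera("top"); print(readout.get_clock(),FF().round(2))
cv2.imwrite("pics/e.png",np.hstack([crop(t,(221,223),40,10),crop(s,(217,190),40,10)])[::2,::2])
for n in("scene","top"): 
    p=s if n=="scene" else t; cv2.imwrite(f"pics/{n}1.png",p["frame"][:,:,::-1])
    for q in("grip","bore","beaker_small_mid","stopper_2_mid","weight_1_mid"): print(n,q,[(d["pixel"],round(d["p"],2)) for d in nets.landmark_of(p,q)])
    print("pred grip",proj(p,[*xy,.127]),"bore",proj(p,[*xy,.076]))
    a=cv2.imread(f"pics/{n}0.png").astype(int);d=np.abs(a-p["frame"][:,:,::-1].astype(int)).sum(2)
    for nm,c in((("beaker",(168,187)),("stopper",(375,317)),("weight",(348,230))) if n=="scene" else (("beaker",(153,240)),("stopper",(413,233)),("weight",(336,168)))):
        print(nm,"diff",(d[c[1]-12:c[1]+12,c[0]-12:c[0]+12]>60).sum())
E
```

```text
[ 0.8   1.13  3.47 -0.03  0.03 -0.  ]
35.675 [-0.18  1.23  3.73 -0.03  0.03 -0.01]
scene grip [([371.1, 249.9], 0.88), ([319.1, 289.9], 0.66), ([216.3, 178.2], 0.54)]
scene bore [([317.3, 302.9], 0.79), ([375.0, 261.5], 0.73), ([220.7, 195.2], 0.7)]
scene beaker_small_mid [([166.2, 187.8], 0.88), ([223.0, 217.3], 0.45)]
scene stopper_2_mid [([374.5, 314.0], 0.58)]
scene weight_1_mid [([348.2, 228.4], 0.59), ([164.2, 185.8], 0.51)]
pred grip [218.19839423 179.15848832] bore [219.62222474 193.2504622 ]
beaker diff 0
stopper diff 0
weight diff 0
top grip [([215.4, 219.1], 0.82), ([376.4, 181.2], 0.78), ([368.3, 249.8], 0.73)]
top bore [([366.9, 249.3], 0.96), ([218.5, 225.1], 0.92), ([373.4, 181.7], 0.92)]
top beaker_small_mid [([150.7, 243.9], 0.93)]
top stopper_2_mid [([413.2, 231.1], 0.65), ([218.7, 219.6], 0.54)]
top weight_1_mid [([337.4, 164.7], 0.63)]
pred grip [216.71274593 220.02178884] bore [219.61477775 221.86637268]
beaker diff 0
stopper diff 0
weight diff 0
```

View pics/e.png

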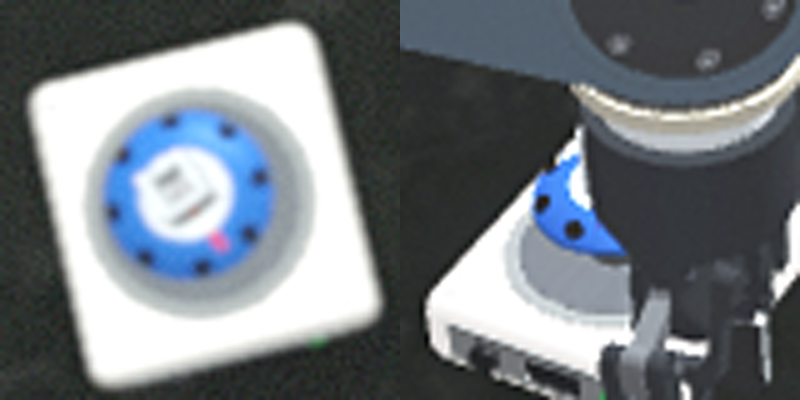

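The top view shows the rotor level on the seat and released, with its mark towards the key. In the scene view the arm partly hides the rotor, but the gripper is empty and clear.

```bash
python3 -c "
from bench import job,readout
job.sign_off(); print(readout.get_clock())"
```

```text
the job is handed in; nothing more can be done
the job is handed in; nothing more can be done
```

The blue rotor is on the spindle, keyed, resting on its seat and released. I handed the job in at about 36 s on the robot clock, well under the 64 s limit; no verdict is reported.

- **How it went on:** I squared the rotor up with two light squeezes 90° apart, then lifted it. I guided the bore over the spindle, nudging it sideways where it pressed. It met the top of the key at about 3 N. I turned it about 0.32 rad until the load fell away, added a further 0.055 rad to centre it on the key, and lowered it in small steps.
- **Fully home:** contact came at a TCP height of about 0.110 m, where the seat should be. I let go with about 4 N showing on the spindle, of which about 1 N is sensor offset. The highest vertical reading was 4.8 N and I saw no noticeable twist.
- **After release:** the predicted rotor position matched the networks' points to within 2 px in the scene view. In the top view it was within 2 px for the grip and about 3 px for the bore. The beaker, stopper and weight showed no pixel change in either camera.
- **Weaker checks:** the last scene picture was partly blocked by the arm, so the final look rests on the top view, the scene picture taken just before release, and the felt contact height. The force sensor has about 0.5 N of noise and drifted by about 1 N.

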